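# Pump up the pressure filter

## Robot

A 6-joint arm with a two-finger parallel gripper is mounted at the origin on the work surface. World frame = base frame: x ahead of the robot, y to its left, z up, the work surface at z = 0. Lengths are in m, angles in rad, forces in N, time in s.
With the tool pointing down it reaches from about 0.375 to 0.9 m from the base axis. Payload 3.1 kg.
Tool frame: the origin (TCP) lies at the very end of the fingers, on their centre line; the grasp point (between the pads) lies 19 mm behind it; z points along the fingers, y is the line along which they close (so a half turn about z gives the same grasp; the last joint's range is limited). The gripper opens to 85 mm and grips with 20 to 120 N. Pads are 22 mm wide; open, the fingers measure 114 mm over their backs; the gripper's body (76 mm by 85 mm) begins 54 mm behind the grasp point. The pads swing forward as they close: fully open they stand 13 mm farther back than shut.
Start: joints at [-1.407, 0.527, 1.433, -0, 1.181, -0.178], TCP at [0.21, -0.589, 0.231] pointing down, gripper open.
Joint ranges: [-3.08, 3.08], [-0.75, 2.2], [0.22, 2.44], [-1.43, 4.57], [0, 2.65], [-2.85, 2.85]. Speed limits (rad/s): [2.79, 2.79, 3.14, 3.14, 3.14, 3.14].

## Interface

Orientations are given as a unit quaternion [x, y, z, w].
In Python, from station import manip gives the robot as it stands.
- The arm moves only by the shell command python3 -m handwheel 'ROWS' [FORCE]. ROWS is JSON, a list of rows, each a list of 7 numbers: the shift along the world's x, y, z in mm, then the turn, a rotation vector about the world's x, y, z in degrees, then the opening, from 0 (shut) to 1 (fully open). A call has exactly 10 rows; each row shifts and turns the commanded pose from where the row before left it; what a row does not reach is not made up. A row lasts 1/8 s, in which the tool goes at most 62.5 mm and 10.7 degrees, less where a joint would pass 70% of its speed; a pose out of reach is approached as far as the arm can. A call is refused whole if a number of a shift passes 62.5 or a number of a turn 10.7, either way. A call with a gripper value outside its range is refused whole. The fingers move at their own pace and stop on an object; FORCE is the grip in N (left out, the last holds). Time passes only in rows, so rows that do not move let the fingers close, or fill a call up. It gives the time, the measured TCP pose, the force, the opening and the grip force at its end, in the units of the state.
- manip.sense(): the state, without advancing time (a new reading comes with each control period).
- manip.snapshot(name): name is "scene" or "side" or "wrist"; returns the picture (400x640x3 uint8, red, green, blue); there is no depth.
- manip.get_calibration(name): a dict with "K" (3x3 intrinsics, pixels), "rvec" (rotation vector, rad) and "tvec" (3), from world to camera coordinates, as OpenCV has them. Camera axes: x right, y down, z forward; pixel columns grow to the right and rows downward; lengths in m; the calibration is good to about 2 mm. A picture is of the moment at which its call begins: read the wrist's pose just before it. get_calibration takes no time and is no camera call; for the wrist camera it gives the pose at the moment of the call.
- manip.sign_off(): hands the job in; it is judged then, once.
The state is a dict: "t": time; "q": joint angles; "qd": joint speeds; "tau": joint torques, N m; "tcp_pos": TCP position; "tool_rot": TCP orientation; "force": force on the tool from outside, world axes, zero at the start; "ft_torque": the same for the moment, N m; "finger_gap": opening from 0.0 (shut) to 1.0 (fully open); "gripper_force": force on a finger pad.
Only numpy, scipy, OpenCV 4.12 (cv2) and the standard library are available. Lean on these libraries where they do the work, as an engineer would, in place of code of your own. Each camera call takes 0.05 s, during which the arm holds its last target. There are 200 camera calls.

## Task

Bring the pressure filter up to pressure: with the fingertips press the black spring knob of the hand pump all the way down, let it come all the way back up, and repeat until the steel indicator pin beside it stands fully out of its housing, then let the knob come up and move clear. Only push the knob down, never pull it up; do not touch the pin, and leave the cups, bottle and jar where they stand.

Things in the scene. Friction and masses are not known exactly. Their poses are not given: they have to be found in the camera images.
- pump: hand pump, fixed. Base plate 100 x 340 x 18 mm, long side along its y. Origin: under the plate's centre, on the bench, straight below the knob; z up. Centre: pump barrel 60 mm across with the plunger; y = +110 mm: square indicator housing 52 x 52 mm, boss top 100 mm high; y = -110 mm: round steel filter holder 92 mm across, 111 mm high. Only the knob and its rod reach above 150 mm
- knob_top (a point): centre of the flat top of the black mushroom knob of the plunger, 64 mm across (flat part 52 mm), 200 mm above the bench when up; moves down with the knob
- plunger (a joint): travel of the knob downwards, m: 0 = up at rest, 0.028 = fully down on its stop. A spring brings it back by itself; fully down takes about 9 N. It can be pulled up a few mm above rest (negative), which is not wanted. A stroke counts only if the knob comes up at least 20 mm in between; best is fully down, fully up
- pin_out (a joint): how far the indicator pin has come out, m: starts between 0 and 0.012; each full stroke of the knob lifts it one 7 mm step (the first step up to 11 mm) and it stays there; the last step brings it to 0.035, fully out. Usually 3 to 5 strokes. Further strokes do no harm and lift it no more
- pin_top (a point): centre of the top of the indicator pin: stands 6 mm above the housing's boss (106 mm above the bench) at pin_out = 0, about 41 mm above it when fully out; a black ring round the pin's foot then shows just clear above the boss
- pin: the indicator pin, a plain upright steel rod 12 mm across in the housing at y = +110 mm of the pump; origin on its axis, 6 mm below its top. It must not be touched
- cup_a: empty white plastic sample cup, 72 mm across, 85 mm high, loose; origin under its centre; stands before the pump's x- side. Leave alone
- cup_b: another such cup, on the pump's x+ side. Leave alone
- bottle: amber bottle, 66 mm across, 150 mm high, loose; origin under its centre; on the pump's x+ side. Leave alone
- jar: white screw jar, 60 mm across, 70 mm high, loose; origin under its centre; on the pump's x- side. Leave alone

How it is judged:
On the way, in this order (a step that is already met when the one before it is completed fails the run):
1. the knob is pressed down (value of joint plunger above 0.022 m), for 0.02 s.
2. the knob is let back up with the pin not yet out (value of joint plunger below 0.008 m and value of joint pin_out below 0.03 m), for 0.02 s.
3. the pin stands fully out (value of joint pin_out above 0.0325 m), for 0.1 s.
At the end, for the whole second after the job is handed in: the indicator pin stands at least 32.5 mm out (fully out is 35) and the knob is back up within 4 mm of its rest, with the robot clear of everything; cups, bottle and jar within 20 mm of their places all the while (value of joint pin_out above 0.0325 m and value of joint plunger between -0.004 and 0.004 m); the robot touches nothing.
It fails at once if the indicator pin is touched (contact force between pin and the fingers above 0.5 N or contact force between pin and the arm above 0.5 N).
It fails at once if the knob is pulled up more than 5 mm (value of joint plunger below -0.005 m).
It fails at once if a cup, the bottle or the jar is lifted, tipped or shoved by more than 20 mm (distance of any of cup_a, cup_b, bottle, jar from where it was at the start of the episode above 0.02 m).
It also fails if it takes over 48 s, if anything falls off the work surface, if the arm or the gripper's body presses on something with over 40 N, if the wrist force passes 120 N, or if a joint passes its speed limit or range.

## Working session

There is one attempt and no reset: what is moved stays moved. The work goes in short steps, Python scripts to look and compute and a shell command to move; the robot and the scene stay as the last step left them, time stands still between calls to the robot, and variables do not carry over. Pictures are saved under pics/ and viewed, at most 10 in all, crops included, and the job is handed in when it is done.

```bash
mkdir -p pics; python3 - <<'E'
from station import manip
import cv2
for n in ("scene","side"):
    cv2.imwrite(f"pics/{n}0.png",manip.snapshot(n)[:,:,::-1])
s=manip.sense();print(s["t"],s["tcp_pos"],s["tool_rot"],s["finger_gap"])
E
```

```text
0.1 [ 0.20941311 -0.58818462  0.2304247 ] [ 9.85432448e-01  1.70064462e-01  6.63130286e-06 -9.84780800e-04] 1.0035210654376359
```

View pics/scene0.png

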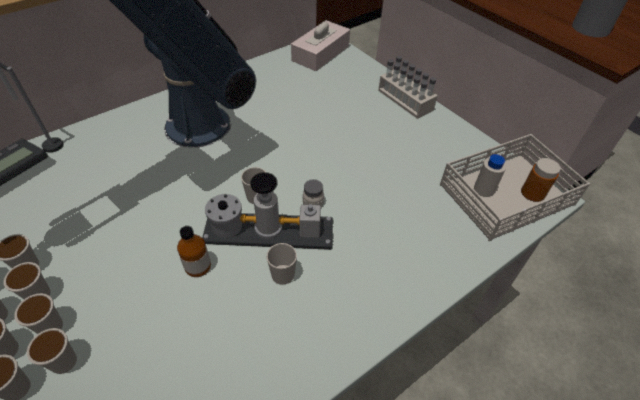

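View pics/side0.png

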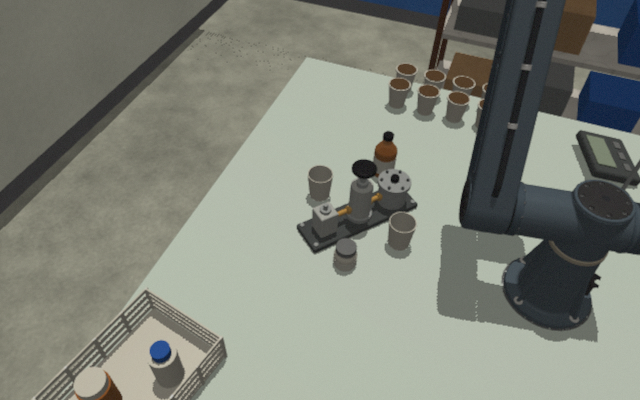

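The scene view shows the knob at about (264,184), the indicator housing at (310,220) and the filter at (224,213). The side view shows the knob at (364,169), the housing at (325,220) and the filter at (394,188).

```bash
cat > h.py <<'E'
import cv2,numpy as np
from station import manip
def ray(c,uv):
    R=cv2.Rodrigues(np.float64(c["rvec"]))[0];t=np.float64(c["tvec"]).ravel()
    d=R.T@np.linalg.inv(c["K"])@np.array([uv[0],uv[1],1.]);return -R.T@t,d
def plane(c,uv,z):
    o,d=ray(c,uv);return o+d*(z-o[2])/d[2]
def dark(img,uv,r=22,th=45):
    m=(img.max(2)<th).astype(np.uint8);w=np.zeros_like(m);cv2.circle(w,uv,r,1,-1);m&=w
    n,l,s,c=cv2.connectedComponentsWithStats(m);k=1+np.argmax(s[1:,4]);return c[k],s[k]
E
python3 - <<'E'
from h import *
for n,k,hs,fl in (("scene",(264,183),(310,208),(224,202)),("side",(364,169),(325,209),(394,178))):
    c=manip.get_calibration(n);im=cv2.imread(f"pics/{n}0.png")
    p,s=dark(im,k,18)
    print(n,p,s,"knob",plane(c,p,.194).round(4),"pin",plane(c,hs,.106).round(3),"filter",plane(c,fl,.111).round(3))
E
```

```text
scene [263.08237986 183.00915332] [251 173  26  22 437] knob [ 0.515  -0.0498  0.194 ] pin [0.581 0.039 0.106] filter [ 0.444 -0.127  0.111]
side [364.14857143 168.65428571] [353 160  24  19 350] knob [ 0.5113 -0.0474  0.194 ] pin [0.579 0.044 0.106] filter [ 0.444 -0.128  0.111]
```

```bash
python3 -m handwheel '[[10,20,20,0,0,0,0],[30,54,10,0,0,0,0],[32,56,0,0,0,0,0],[34,52,0,0,0,0,0],[34,52,0,0,0,0,0],[34,52,0,0,0,0,0],[34,52,0,0,0,0,0],[34,52,0,0,0,0,0],[34,52,0,0,0,0,0],[14,48,0,0,0,0,0]]' 30
python3 - <<'E'
from h import *
for n in ("scene","side"):
    cv2.imwrite(f"pics/{n}1.png",manip.snapshot(n)[:,:,::-1])
a=[cv2.imread(f"pics/{n}1.png")[y:y+150,x:x+130] for n,x,y in (("scene",200,110),("side",300,100))]
cv2.imwrite("pics/c1.png",cv2.resize(np.hstack(a),None,fx=3,fy=3))
print(manip.sense()["tcp_pos"])
E
```

```text
t: 1.35
tcp_pos: [0.4999, -0.0986, 0.2611]
tool_rot: [0.985, 0.171, 0.0, 0.0]
force: [0.5, 0.1, -0.3]
finger_gap: -0.002
gripper_force: 0.0
[ 0.49869871 -0.09589215  0.26084297]
```

View pics/c1.png

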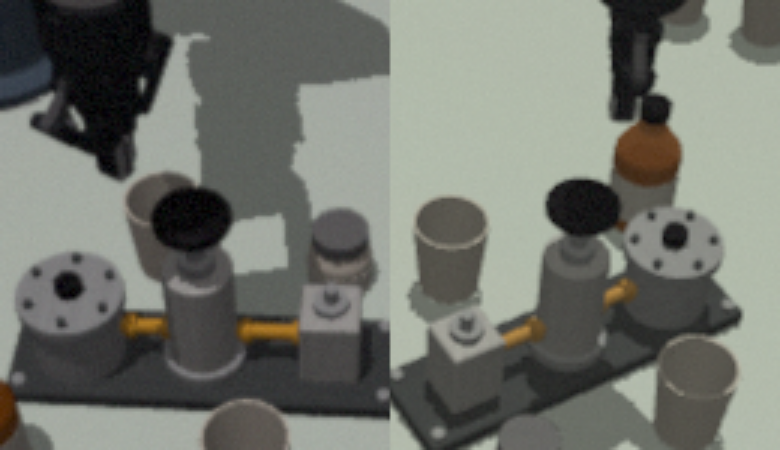

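The crop shows the shut fingertips short of the knob and behind it, with the knob still up. The measured TCP gives the remaining shift as +14, +47 mm.

```bash
python3 -m handwheel '[[7,24,0,0,0,0,0],[7,23,0,0,0,0,0],[0,0,-20,0,0,0,0],[0,0,-20,0,0,0,0],[0,0,-10,0,0,0,0],[0,0,-6,0,0,0,0],[0,0,-12,0,0,0,0],[0,0,-10,0,0,0,0],[0,0,-7,0,0,0,0],[0,0,0,0,0,0,0]]'
python3 - <<'E'
from h import *
for n in ("scene","side"):
    cv2.imwrite(f"pics/{n}2.png",manip.snapshot(n)[:,:,::-1])
a=[cv2.imread(f"pics/{n}2.png")[y:y+150,x:x+130] for n,x,y in (("scene",200,110),("side",300,100))]
cv2.imwrite("pics/c2.png",cv2.resize(np.hstack(a),None,fx=3,fy=3))
s=manip.sense();print(s["tcp_pos"],s["force"])
E
```

```text
t: 2.7
tcp_pos: [0.5132, -0.0543, 0.1766]
tool_rot: [0.985, 0.17, 0.001, 0.001]
force: [-0.1, -1.6, 5.7]
finger_gap: -0.003
gripper_force: 2.9
[ 0.51325906 -0.05429249  0.1768171 ] [-0.29978931 -1.67600158  5.76456723]
```

View pics/c2.png

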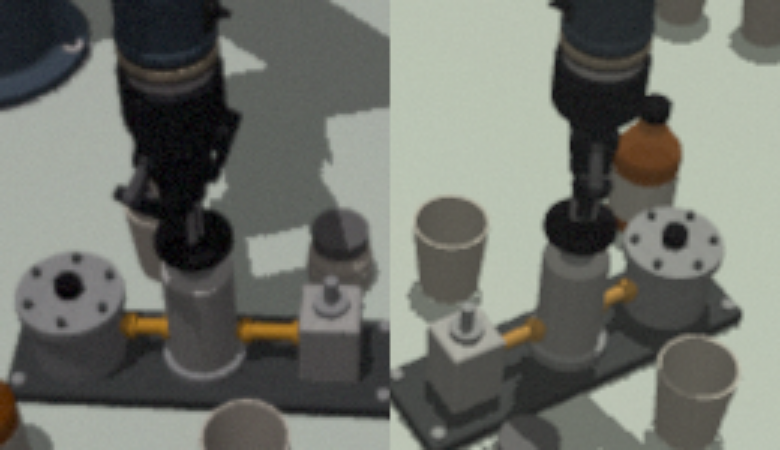

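The crop shows the fingertips on the knob, pressed nearly down, and the pin already higher. I'll push to the stop, then let it all the way up.

```bash
python3 -m handwheel '[[0,0,-4,0,0,0,0],[0,0,-3,0,0,0,0],[0,0,0,0,0,0,0],[0,0,0,0,0,0,0],[0,0,0,0,0,0,0],[0,0,0,0,0,0,0],[0,0,0,0,0,0,0],[0,0,0,0,0,0,0],[0,0,0,0,0,0,0],[0,0,0,0,0,0,0]]'
python3 -m handwheel '[[0,0,12,0,0,0,0],[0,0,12,0,0,0,0],[0,0,16,0,0,0,0],[0,5,0,0,0,0,0],[0,0,0,0,0,0,0],[0,0,0,0,0,0,0],[0,0,0,0,0,0,0],[0,0,0,0,0,0,0],[0,0,0,0,0,0,0],[0,0,0,0,0,0,0]]'
```

```text
t: 4.05
tcp_pos: [0.5133, -0.0543, 0.1719]
tool_rot: [0.985, 0.17, 0.001, 0.001]
force: [-3.8, -0.5, 19.8]
finger_gap: -0.001
gripper_force: 9.6
t: 5.3
tcp_pos: [0.5125, -0.0487, 0.2093]
tool_rot: [0.985, 0.17, 0.0, 0.0]
force: [-0.6, -0.8, 0.5]
finger_gap: 0.002
gripper_force: 0.0
```

Reached the stop at z = 0.172 with 20 N. Two more full strokes.

```bash
python3 -m handwheel '[[0,0,-10,0,0,0,0],[0,0,-12,0,0,0,0],[0,0,-12,0,0,0,0],[0,0,-6,0,0,0,0],[0,0,0,0,0,0,0],[0,0,0,0,0,0,0],[0,0,12,0,0,0,0],[0,0,12,0,0,0,0],[0,0,16,0,0,0,0],[0,0,0,0,0,0,0]]'
python3 -m handwheel '[[0,0,0,0,0,0,0],[0,0,-12,0,0,0,0],[0,0,-14,0,0,0,0],[0,0,-14,0,0,0,0],[0,0,0,0,0,0,0],[0,0,0,0,0,0,0],[0,0,12,0,0,0,0],[0,0,12,0,0,0,0],[0,0,16,0,0,0,0],[0,0,0,0,0,0,0]]'
python3 - <<'E'
from h import *
for n in ("scene","side"):
    cv2.imwrite(f"pics/{n}3.png",manip.snapshot(n)[:,:,::-1])
a=[cv2.imread(f"pics/{n}3.png")[y:y+80,x:x+80] for n,x,y in (("scene",260,170),("side",280,165))]
cv2.imwrite("pics/c3.png",cv2.resize(np.hstack(a),None,fx=5,fy=5,interpolation=cv2.INTER_CUBIC))
E
```

```text
t: 6.55
tcp_pos: [0.5126, -0.0487, 0.2095]
tool_rot: [0.985, 0.17, 0.0, 0.0]
force: [0.5, -0.2, -0.4]
finger_gap: 0.002
gripper_force: 0.0
t: 7.8
tcp_pos: [0.5125, -0.0486, 0.2092]
tool_rot: [0.985, 0.17, 0.0, 0.0]
force: [-0.2, -0.0, -0.4]
finger_gap: 0.003
gripper_force: 0.0
```

View pics/c3.png

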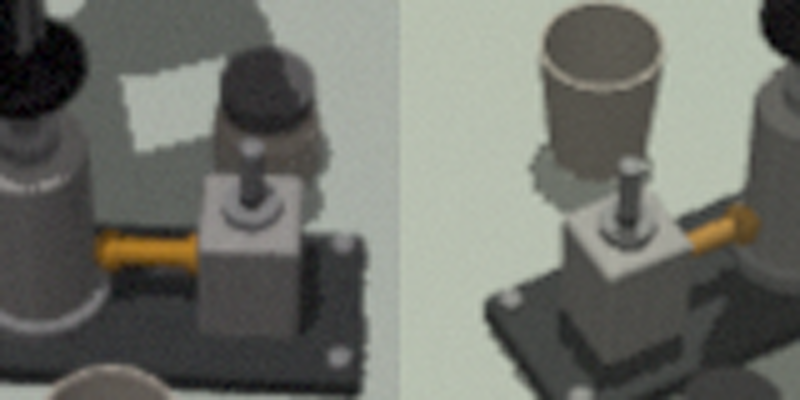

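The crop shows the pin well out, about 60 px tall at 5x, but with no black ring at its foot (252,210). Two more strokes do no harm, so I'll hold longer at the bottom.

```bash
python3 -m handwheel '[[0,0,0,0,0,0,0],[0,0,0,0,0,0,0],[0,0,-12,0,0,0,0],[0,0,-14,0,0,0,0],[0,0,-14,0,0,0,0],[0,0,-1,0,0,0,0],[0,0,0,0,0,0,0],[0,0,0,0,0,0,0],[0,0,0,0,0,0,0],[0,0,0,0,0,0,0]]'
python3 -m handwheel '[[0,0,12,0,0,0,0],[0,0,14,0,0,0,0],[0,0,15,0,0,0,0],[0,0,0,0,0,0,0],[0,0,0,0,0,0,0],[0,0,-12,0,0,0,0],[0,0,-14,0,0,0,0],[0,0,-15,0,0,0,0],[0,0,0,0,0,0,0],[0,0,0,0,0,0,0]]'
python3 -m handwheel '[[0,0,0,0,0,0,0],[0,0,12,0,0,0,0],[0,0,14,0,0,0,0],[0,0,16,0,0,0,0],[0,0,15,0,0,0,0],[0,0,30,0,0,0,0],[0,0,30,0,0,0,0],[0,0,0,0,0,0,0],[0,0,0,0,0,0,0],[0,0,0,0,0,0,0]]'
python3 - <<'E'
from h import *
for n in ("scene","side"):
    cv2.imwrite(f"pics/{n}4.png",manip.snapshot(n)[:,:,::-1])
a=[cv2.imread(f"pics/{n}4.png")[y:y+80,x:x+80] for n,x,y in (("scene",250,165),("side",295,155))]
cv2.imwrite("pics/c4.png",cv2.resize(np.hstack(a),None,fx=5,fy=5,interpolation=cv2.INTER_CUBIC))
for n,k in (("scene",(264,183)),("side",(364,169))):
    print(dark(cv2.imread(f"pics/{n}4.png"),k,18))
E
```

```text
t: 9.15
tcp_pos: [0.5133, -0.0489, 0.1718]
tool_rot: [0.985, 0.17, 0.001, 0.001]
force: [-6.7, 1.2, 31.0]
finger_gap: -0.001
gripper_force: 15.3
t: 10.4
tcp_pos: [0.5129, -0.0488, 0.1718]
tool_rot: [0.985, 0.17, 0.001, 0.001]
force: [-7.0, 1.8, 33.2]
finger_gap: 0.004
gripper_force: 16.5
t: 11.65
tcp_pos: [0.5115, -0.0483, 0.2838]
tool_rot: [0.985, 0.17, -0.002, -0.001]
force: [-0.7, -0.2, -0.6]
finger_gap: 0.004
gripper_force: 0.0
(array([263.24263039, 183.01587302]), array([250, 173,  27,  22, 441], dtype=int32))
(array([364.19327731, 168.76470588]), array([353, 160,  24,  19, 357], dtype=int32))
```

View pics/c4.png

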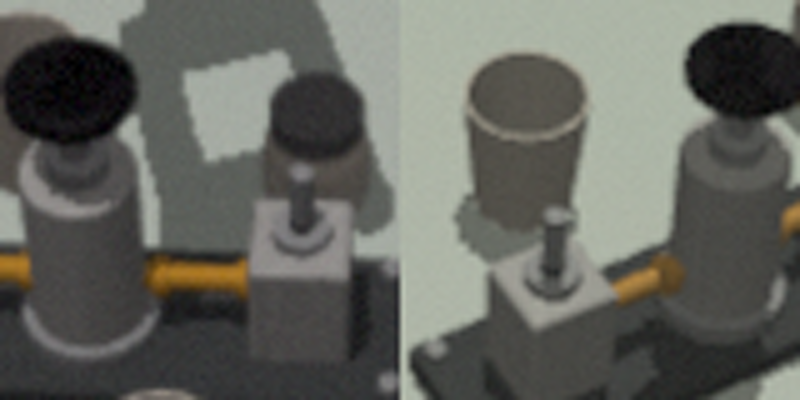

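The knob is back at its rest pixel. The pin top, at scene (310,199) and side (327,198), did not move over the last two full strokes. I'll check its height by triangulation.

```bash
python3 - <<'E'
from h import *
P=[]
for n in ("scene","side"):
    c=manip.get_calibration(n);P.append(c["K"]@np.c_[cv2.Rodrigues(np.float64(c["rvec"]))[0],np.ravel(c["tvec"])])
f=lambda a,b:(lambda X:(X[:3]/X[3]).ravel().round(4))(cv2.triangulatePoints(P[0],P[1],np.float64(a).reshape(2,1),np.float64(b).reshape(2,1)))
print("pin",f((310,199.4),(326.6,198)),"knob",f((263.2,183),(364.2,168.7)),"pin0",f((310,207.3),(325,207.5)))
print(manip.sense()["force"])
E
```

```text
pin [0.5804 0.037  0.14  ] knob [ 0.5122 -0.0489  0.1917] pin0 [0.5807 0.0397 0.1072]
[ 0.81195864 -0.1544832   0.25158992]
```

The pin top is at z = 0.140 m (0.141 expected), the knob is up, and the arm is clear at z = 0.284 m.

```bash
python3 -c "
from station import manip
print(manip.sign_off())"
```

```text
the job is handed in; nothing more can be done
None
```

I handed the job in after five strokes: the pin top measured 140 mm above the bench (fully out is about 141 mm), the knob was back up at rest, the arm was clear above it, and no verdict was shown.

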